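Nest the measuring cups on the hook of the leaning stand

TASK

Put the three steel measuring cups away on the sloping wooden stand: thread the eye of each handle over the stand's hook, the large cup first, flat on the board, then the medium one nested in it and the small one in that, each fully down with its handle up the slope. Lower each cup into place and let go of it there, do not drop it, and leave the tape, the low pot and the salt shaker where they are.

Things in the scene. Friction and masses are not known exactly. Their poses are not given: they have to be found in the camera images.
- large_cup: large steel measuring cup (widest, lowest), open on top: tapered bowl 76 mm across the rim, 68 the underside, 38 tall, wall and floor 3, 90 g +-30 %. Origin: centre of underside; z up; x along the handle, a flat strip 14 wide, 5 thick, top flush with the rim, ending 77 from the bowl's axis. Starts upright on the worktop, handle roughly away from the robot
- large_eye (a point): centre of the oval eye at the end of the large cup's handle: 96 mm along the cup's x, 35.5 above its underside. Clear hole 36 along the handle by 26 across, loop of 5 mm wire. Grasp the strip across, 56 mm from the bowl's axis; nested handles lie 8 mm clear of each other, so hold with the fingertips at most about 5 mm below the strip
- medium_cup: medium steel measuring cup (middle one), open on top: tapered bowl 58 mm across the rim, 50 the underside, 48 tall, wall and floor 3, 70 g +-30 %. Origin: centre of underside; z up; x along the handle, a flat strip 14 wide, 5 thick, top flush with the rim, ending 77 from the bowl's axis. Starts upright on the worktop, handle roughly away from the robot
- medium_eye (a point): centre of the oval eye at the end of the medium cup's handle: 96 mm along the cup's x, 45.5 above its underside. Clear hole 36 along the handle by 26 across, loop of 5 mm wire. Grasp the strip across, 56 mm from the bowl's axis; nested handles lie 8 mm clear of each other, so hold with the fingertips at most about 5 mm below the strip
- small_cup: small steel measuring cup (narrowest, tallest), open on top: tapered bowl 40 mm across the rim, 34 the underside, 58 tall, wall and floor 3, 50 g +-30 %. Origin: centre of underside; z up; x along the handle, a flat strip 14 wide, 5 thick, top flush with the rim, ending 77 from the bowl's axis. Starts upright on the worktop, handle roughly away from the robot
- small_eye (a point): centre of the oval eye at the end of the small cup's handle: 96 mm along the cup's x, 55.5 above its underside. Clear hole 36 along the handle by 26 across, loop of 5 mm wire. Grasp the strip across, 56 mm from the bowl's axis; nested handles lie 8 mm clear of each other, so hold with the fingertips at most about 5 mm below the strip
- hook_board: sloping wooden board of the fixed stand, with the steel hook. It slopes 30 degrees from level, lower edge towards the robot. Origin: foot of the hook on the board's top face, 105 mm above the worktop; z: square to the board, along the hook (30 degrees from vertical); x: up the slope; y: level. 116 mm wide, from x = -144 to +32 mm; a lip 8 mm high at the low edge, inner face at x = -134
- hook_tip (a point): end of the hook, an 8 mm round steel bar: straight for 72 mm along the board's z, then bent 30 degrees uphill for 8 mm, so this end point is at x = 4, z = 79 mm in the board's frame (metal to z = 83). A collar 22 mm across, 2.5 high, is round the foot
- nest_home (a point): where the middle of the large cup's underside belongs, on the board at x = -96 mm: a cup home has its z along the board's z, handle uphill (+x), eye round the hook. Underside of the medium cup is then 3 mm above the board (on the large cup's floor), of the small one 6 mm; eyes at z = 35.5, 48.5 and 61.5 mm
- masking_tape: bystander: roll of masking tape lying flat, 104 x 102 x 25 mm; origin at the centre of its underside
- balm_tin: bystander: low round pot, 90 mm across, 32 mm high; origin at the centre of its underside
- salt_shaker: bystander: small salt shaker, 44 mm across, 90 mm high; origin at the centre of its underside
Things that resemble listed ones, but are neither listed nor needed, are in the scene too. Leave any purple look-alike of the large_cup alone.

How it is judged:
By the outcome, as a careful person would: the job done as asked, in the order asked, and still so for the second after the job is handed in, with the robot touching nothing.
It also fails if it takes over 64 s, if anything falls off the work surface, if the arm or the gripper's body presses on something with over 40 N, if the wrist force passes 120 N, or if a joint passes its speed limit or range.

ROBOT

A 6-joint arm with a two-finger parallel gripper is mounted at the origin on a cart in front of the work surface, level with it; the furniture and walls round the work are solid. World frame = base frame: x ahead of the robot, y to its left, z up, the work surface at z = 0. Lengths are in m, angles in degrees, forces in N, time in s.
With the tool pointing down it reaches from about 0.325 to 0.775 m from the base axis. Payload 5.5 kg.
Tool frame: the origin (TCP) lies between the finger pads; the fingertips stand robot.tips_ahead ahead of it and the grasp point (between the pads) lies 3 mm ahead of it (robot.tips_ahead is the distance from the TCP to the fingertips, in m); z points along the fingers, y is the line along which they close (so a half turn about z gives the same grasp; the last joint's range is limited). The gripper opens to 85 mm and grips with 20 to 120 N. Pads are 22 mm wide; open, the fingers measure 114 mm over their backs; the gripper's body (76 mm by 85 mm) begins 54 mm behind the grasp point. The pads swing forward as they close: fully open they stand 13 mm farther back than shut.
Start: joints at [-71.144, 5.22, 70.514, -0, 104.267, -3.249], TCP at [0.226, -0.556, 0.253] pointing down, gripper open.
Joint ranges: [-164.24, 164.24], [-49.07, 125.15], [9.68, 141.18], [-86.29, 266.29], [3.28, 154.24], [-151.56, 151.56]. Speed limits (degrees/s): [147.25, 147.25, 172.46, 180, 180, 180].

INTERFACE

Orientations are given as a 3x3 rotation matrix whose columns are the frame's x, y, z axes.
In Python, from station import robot gives the robot as it stands. Calls block until the motion is done:
- robot.reach(position, orientation): joint-space move of the TCP to a pose.
- robot.servo_line(position, rotation=None, vel=0.15, force_limit=None): straight line of the TCP; rotation=None keeps the orientation; vel is the mean speed in m/s. With force_limit (N) it stops when the force on the tool has changed by that much, and returns True; else False.
- robot.set_joints(angles): joint-space move.
- robot.move_gripper(opening, newtons=None): opening from 0.0 (shut) to 1.0 (fully open); newtons is the grip in N (None keeps the last); returns when the fingers have stopped.
- robot.hold(seconds).
- robot.inverse_kinematics(position, orientation): joint angles nearest the present ones, or None.
- robot.capture(name): name is "scene" or "side" or "wrist"; returns (picture, depth): 400x640x3 uint8, red, green, blue; 400x640 float32, m along the optical axis (not along the pixel's ray), 0 where there is no reading.
- robot.camera_model(name): a dict with "camera_matrix" (3x3 intrinsics, pixels), "distortion" ([k1, k2, p1, p2, k3] as OpenCV has them; the pictures are not rectified), "world_to_cam" (4x4, takes a point from world to camera coordinates); the wrist camera has in their place "hand_eye" (4x4, takes a point from camera to tool coordinates, whose origin is the TCP and whose axes are the flange's). Camera axes: x right, y down, z forward; pixel columns grow to the right and rows downward; lengths in m; the calibration is good to about 2 mm. A picture is of the moment at which its call begins: read the wrist's pose just before it. camera_model takes no time and is no camera call.
A pose or a line that the arm cannot do raises robot.MotionError and nothing moves.
- robot.close_job(): hands the job in; it is judged then, once.
Trained networks look in the newest picture that a camera, given by its name, has taken for a name from the list of things; names that differ only in an ending like _2 or _b are one class to them, and where a whole thing is asked for, a point or a joint stands for the part that bears it (a point fixed in the world has none). Each returns a list of dicts, best first, with "score" (0 to 1); they miss things now and then, are a little off and sometimes report something else, mostly with a low value. They report only what shows in the picture. A call takes as long as a camera call. They do not tell look-alikes from the thing itself.
- robot.trace(name, camera): "mask" (400x640 bool, what is visible of it) and "bbox" ([left, top, width, height] as shares, 0 to 1, of the picture: columns of its width, rows of its height, round what is visible of it).
- robot.spot_point(name, camera): "centre" ([column, row] as shares, 0 to 1, of the picture: columns of its width, rows of its height: a listed point, or the origin of a listed thing).
Readings, each from a call of its own:
- robot.get_t(): time.
- robot.get_joint_positions(): joint angles.
- robot.get_qvel(): joint speeds.
- robot.get_joint_torque(): joint torques, N m.
- robot.get_tool_pos(): TCP position.
- robot.get_tcp_rot(): TCP orientation.
- robot.get_ft_force(): force on the tool from outside, world axes, zero at the start.
- robot.get_ft_torque(): the same for the moment, N m.
- robot.get_opening(): opening from 0.0 (shut) to 1.0 (fully open).
- robot.get_grasp_force(): force on a finger pad.
Only numpy, scipy, OpenCV 4.12 (cv2) and the standard library are available. Lean on these libraries where they do the work, as an engineer would, in place of code of your own. Each camera call takes 0.05 s, during which the arm holds its last target. There are 200 camera calls.

## Working session

There is one attempt and no reset: what is moved stays moved. The work goes in short steps, each a Python script; the robot and the scene stay as the last script left them, time stands still between calls to the robot, and variables do not carry over. Pictures are saved under pics/ and viewed, at most 10 in all, crops included, and the job is handed in when it is done.

```bash
mkdir -p pics; ls
cat > h.py <<'E'
import numpy as np, cv2
from station import robot
names=["large_cup","medium_cup","small_cup","large_eye","medium_eye","small_eye","hook_board","hook_tip","nest_home","masking_tape","balm_tin","salt_shaker"]
def cam(n):
    m=robot.camera_model(n); K=np.array(m["camera_matrix"],float); D=np.array(m["distortion"],float)
    if "world_to_cam" in m: T=np.linalg.inv(np.array(m["world_to_cam"],float))
    else:
        W=np.eye(4); W[:3,:3]=np.array(robot.get_tcp_rot()); W[:3,3]=robot.get_tool_pos(); T=W@np.array(m["hand_eye"],float)
    return K,D,T
def ray(c,uv):
    K,D,T=c; p=cv2.undistortPoints(np.array(uv,float).reshape(-1,1,2),K,D).reshape(-1,2)
    d=np.c_[p,np.ones(len(p))]@T[:3,:3].T
    return T[:3,3],d   # point = o + depth*d
def proj(c,P):
    K,D,T=c; I=np.linalg.inv(T); r,_=cv2.Rodrigues(I[:3,:3]); return cv2.projectPoints(np.array(P,float).reshape(-1,1,3),r,I[:3,3],K,D)[0].reshape(-1,2)
def cloud(c,depth,mask):
    v,u=np.nonzero(mask&(depth>0)); o,d=ray(c,np.c_[u,v]); return o+d*depth[v,u][:,None], np.c_[u,v]
def save(n,img): cv2.imwrite("pics/"+n,cv2.cvtColor(img,cv2.COLOR_RGB2BGR))
E
python3 - <<'E'
from h import *
print(robot.tips_ahead)
for n in ["scene","side"]:
    img,dep=robot.capture(n); c=cam(n); save(n+"0.png",img); np.savez(n+"0.npz",img=img,dep=dep)
    print(n,"cam at",c[2][:3,3].round(3))
    for k in names:
        for r in robot.spot_point(k,n)[:4]:
            u=np.array(r["centre"])*[640,400]; i=np.clip(u.astype(int),0,[639,399]); z=dep[i[1],i[0]]; o,d=ray(c,u)
            print(k,round(r["score"],2),u.round(1),(o+d[0]*z).round(3))
print(robot.get_t())
E
```

```text
pics
0.022
scene cam at [-0.27  -1.043  0.734]
large_cup 0.9 [400.6 307.2] [ 0.448 -0.533  0.018]
large_cup 0.78 [290.  229.1] [ 0.45  -0.028  0.025]
large_cup 0.22 [321.3 249.4] [ 0.477 -0.169  0.003]
medium_cup 0.48 [318.9 247.5] [ 0.477 -0.157  0.004]
small_cup 0.85 [344.  272.8] [ 0.448 -0.312  0.003]
large_eye 0.96 [369.4 287.9] [ 0.424 -0.44   0.036]
large_eye 0.95 [306.5 210.5] [ 0.616  0.092 -0.002]
hook_board 0.78 [282.3 178.8] [0.586 0.214 0.1  ]
hook_tip 0.6 [271.3 160.7] [0.701 0.471 0.076]
hook_tip 0.58 [278.2 175. ] [0.587 0.245 0.106]
nest_home 0.78 [268.5 192.5] [0.52  0.216 0.056]
nest_home 0.37 [304.7 211.1] [ 0.609  0.094 -0.003]
masking_tape 0.87 [226.8 202. ] [0.383 0.31  0.017]
masking_tape 0.61 [347.3 271.6] [ 0.455 -0.32   0.008]
balm_tin 0.65 [380.1 235.9] [ 0.247 -0.607  0.344]
side cam at [-0.217  0.009  1.376]
large_cup 0.74 [458.3 232.9] [ 0.479 -0.515  0.001]
large_cup 0.43 [305.7 250.4] [0.182 0.003 0.583]
medium_cup 0.91 [353.4 238.6] [ 0.502 -0.164 -0.003]
medium_cup 0.31 [399.3 244.3] [ 0.443 -0.303  0.036]
small_cup 0.71 [396.3 243.5] [ 0.444 -0.292  0.043]
large_eye 0.58 [445.6 246.3] [ 0.173 -0.271  0.554]
large_eye 0.47 [296.9 223.4] [ 0.583  0.019 -0.004]
large_eye 0.21 [192.5 280.7] [ 0.413  0.363 -0.001]
medium_eye 0.72 [340.9 207.6] [ 0.627 -0.139 -0.001]
medium_eye 0.32 [304.8 251.6] [0.18  0.005 0.582]
hook_board 0.57 [224.8 213.1] [0.583 0.242 0.108]
hook_tip 0.59 [223.3 206.9] [0.601 0.245 0.117]
nest_home 0.73 [235.3 237.7] [0.517 0.218 0.062]
masking_tape 0.62 [192.8 281.9] [ 0.409  0.362 -0.002]
balm_tin 0.81 [360.7 182.9] [ 0.701 -0.218  0.03 ]
salt_shaker 0.64 [359.7 183.7] [ 0.698 -0.214  0.03 ]
salt_shaker 0.52 [309.  183.1] [ 0.716 -0.037  0.038]
1.3
```

View pics/scene0.png

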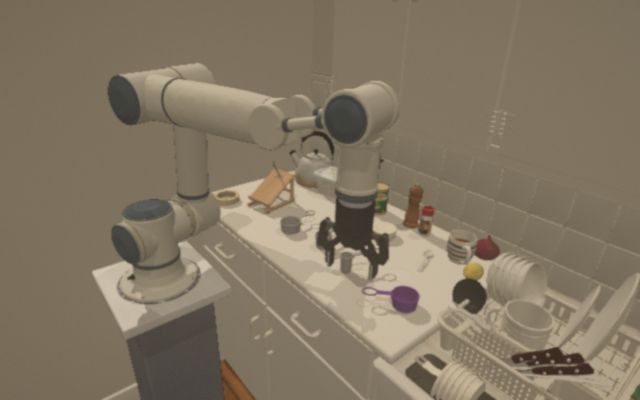

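View pics/side0.png

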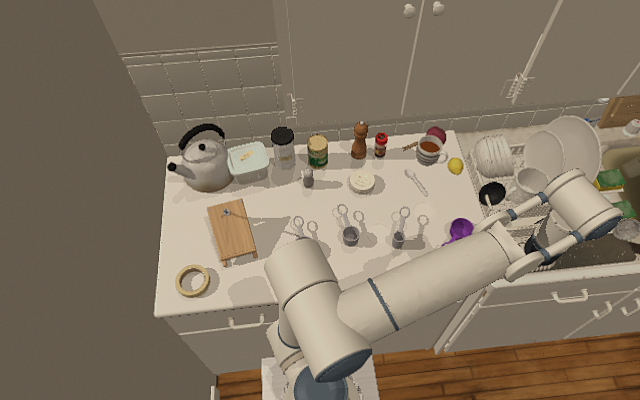

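The scene view shows the purple look-alike at (405,298), the large cup at (290,225) and the small cup at (345,262). The gripper hides the medium cup. The side view shows the board at (232,230) with its hook at (225,212), the medium cup at (351,235), the small cup at (398,240), the tape at (192,281), the pot at (362,182) and the salt shaker at (308,180). Next I'll use the wrist camera over the cups and the board.

Run:
```python
from h import *
import pickle
R0=np.array(robot.get_tcp_rot()); print(R0.round(3), np.array(robot.camera_model("wrist")["hand_eye"]).round(3))
R=np.array([[1.,0,0],[0,-1,0],[0,0,-1]])
if R0[0,0]<0: R[:,:2]*=-1
out=[]
def look(n,tag):
    c=cam(n); img,dep=robot.capture(n); dets={k:robot.spot_point(k,n)[:3] for k in names}
    save(tag+".png",img); out.append(dict(tag=tag,c=c,img=img,dep=dep,dets=dets))
    print(tag,n)
    for k in names:
        for r in dets[k]:
            if r["score"]<.3: continue
            u=np.array(r["centre"])*[640,400]; i=np.clip(u.astype(int),0,[639,399]); o,d=ray(c,u)
            print("  ",k,round(r["score"],2),u.round(1),(o+d[0]*dep[i[1],i[0]]).round(3))
for i,p in enumerate([(.42,-.27,.33),(.42,-.12,.33),(.42,.0,.33),(.42,.2,.40)]):
    try: robot.reach(p,R)
    except robot.MotionError as e: print(p,e); continue
    look("wrist","w%d"%i)
look("side","s1"); look("scene","c1")
pickle.dump(out,open("v.pkl","wb")); print(robot.get_t(),robot.get_joint_positions())
a=cv2.imread("pics/w0.png");b=cv2.imread("pics/w1.png");d=cv2.imread("pics/w2.png");e=cv2.imread("pics/w3.png")
m=np.vstack([np.hstack([a,b]),np.hstack([d,e])]); cv2.imwrite("pics/m.png",cv2.resize(m,(800,500),interpolation=cv2.INTER_AREA))
```

```text
[[ 0.926  0.376 -0.   ]
 [ 0.376 -0.926  0.   ]
 [ 0.    -0.    -1.   ]] [[-0.    -0.952 -0.305  0.076]
 [ 1.    -0.     0.001 -0.002]
 [-0.001 -0.305  0.952 -0.119]
 [ 0.     0.     0.     1.   ]]
w0 wrist
   large_cup 0.84 [480.1 120.5] [ 0.479 -0.509  0.003]
   large_cup 0.83 [131.5 128. ] [0.469 0.005 0.002]
   medium_cup 0.64 [234.5 108.3] [ 0.495 -0.151  0.002]
   small_cup 0.57 [336.3 132.9] [ 0.46  -0.298  0.001]
   large_eye 0.83 [445.1 169.6] [ 0.405 -0.468 -0.002]
   large_eye 0.43 [208.3  28.5] [ 0.6   -0.122 -0.001]
   medium_eye 0.72 [207.7  23.8] [ 0.606 -0.122 -0.   ]
   small_eye 0.94 [372.9  60.7] [ 0.558 -0.348 -0.   ]
w1 wrist
   large_cup 0.75 [233.2 128.1] [0.468 0.003 0.002]
   medium_cup 0.81 [336.4 111.5] [ 0.491 -0.147  0.002]
   small_cup 0.97 [439.  132.6] [ 0.465 -0.284  0.041]
   large_eye 0.91 [546.4 170.8] [ 0.405 -0.482 -0.001]
   large_eye 0.84 [211.3  49.2] [ 0.575  0.027 -0.001]
   medium_eye 0.68 [328.3  28.3] [ 0.6   -0.135 -0.   ]
   small_eye 0.57 [493.8  63.9] [ 0.558 -0.369  0.   ]
   nest_home 0.79 [ 52.9 103.4] [ 0.496 -0.119  0.45 ]
   mas
[... 2316 characters left out ...]
 large_eye 0.8 [308.2 212.9] [ 0.609  0.072 -0.002]
   large_eye 0.8 [368.9 289.5] [ 0.453 -0.413 -0.   ]
   medium_eye 0.7 [344.4 222.9] [ 0.61  -0.134  0.044]
   small_eye 0.73 [374.2 250.1] [ 0.62  -0.274 -0.001]
   hook_board 0.57 [280.1 175.8] [0.591 0.237 0.104]
   hook_tip 0.6 [270.2 161.6] [0.697 0.475 0.071]
   nest_home 0.66 [267.1 193.6] [0.511 0.213 0.055]
   masking_tape 0.87 [225.7 201.5] [0.38  0.313 0.019]
   masking_tape 0.43 [342.  223.4] [ 0.655 -0.075  0.001]
   balm_tin 0.85 [380.4 236.6] [ 0.674 -0.25   0.02 ]
   salt_shaker 0.64 [354.  213.7] [ 0.734 -0.056  0.01 ]
8.5917 [ 2.12718345e+01 -1.05514173e+01  7.05651524e+01 -9.43850802e-04
  1.19985634e+02  1.11272414e+02]
```

View pics/m.png

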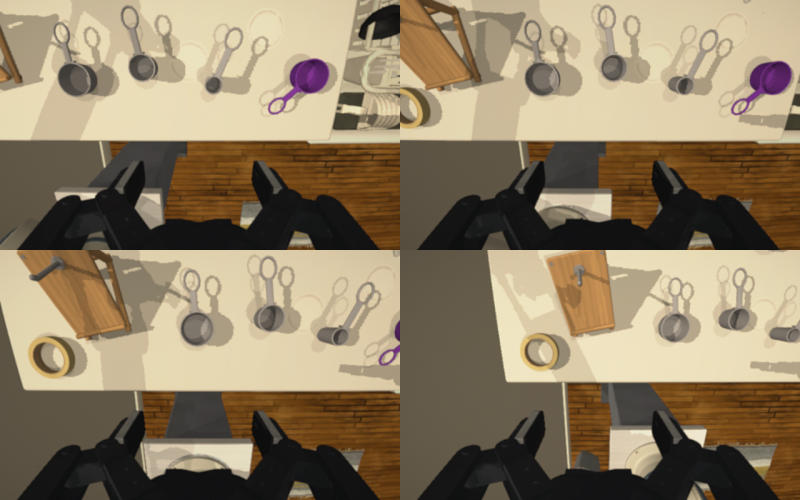

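The wrist mosaic shows, left to right, the board with its hook (hook at about (578,270) in the last tile), then the large, medium and small cups, then the purple look-alike. Each cup also casts a shadow. I'll triangulate robustly and fit the board plane.

```bash
cat > tri.py <<'E'
from h import *
from scipy.optimize import least_squares
import itertools
def tri(views,name,ok,tol=7):
    L=[]
    for vi,v in enumerate(views):
        for r in v["dets"][name]:
            if r["score"]>.25: L.append((vi,np.array(r["centre"])*[640,400],r["score"]))
    best=None
    for a,b in itertools.combinations(L,2):
        if a[0]==b[0]: continue
        o1,d1=ray(views[a[0]]["c"],a[1]); o2,d2=ray(views[b[0]]["c"],b[1]); d1,d2=d1[0],d2[0]
        s=np.linalg.lstsq(np.c_[d1,-d2],o2-o1,rcond=None)[0]; P=(o1+s[0]*d1+o2+s[1]*d2)/2
        if not ok(P): continue
        inl={}
        for l in L:
            e=np.linalg.norm(proj(views[l[0]]["c"],P)[0]-l[1])
            if e<tol and (l[0] not in inl or e<inl[l[0]][0]): inl[l[0]]=(e,l)
        sc=sum(1-(e/tol)**2 for e,_ in inl.values())
        if best is None or sc>best[0]: best=(sc,P,inl)
    if best is None: return None
    I=[l for _,l in best[2].values()]
    f=lambda P: np.concatenate([(proj(views[l[0]]["c"],P)[0]-l[1]) for l in I])
    s=least_squares(f,best[1],loss="soft_l1",f_scale=1.5); e=s.fun.reshape(-1,2)
    return s.x,[(views[l[0]]["tag"],np.linalg.norm(x).round(1)) for l,x in zip(I,e)]
E
python3 - <<'E'
from tri import *
import pickle
V=pickle.load(open("v.pkl","rb"))
dom={"large":lambda P:-.1<P[1]<.12,"medium":lambda P:-.23<P[1]<-.08,"small":lambda P:-.43<P[1]<-.2}
for k in names:
    ok=dom.get(k.split("_")[0],lambda P:P[1]>.1 if k in("hook_board","hook_tip","nest_home","masking_tape") else True)
    ok2=lambda P: ok(P) and -.03<P[2]<.25 and .3<P[0]<.85
    r=tri(V,k,ok2); print(k, None if r is None else (r[0].round(4),[(a,float(b)) for a,b in r[1]]))
# board plane
for v,n in ((V[3],"wrist"),):
    for r in robot.trace("hook_board",n)[:1]:
        m=cv2.erode(r["mask"].astype(np.uint8),np.ones((3,3)))>0
        P,uv=cloud(v["c"],v["dep"],m); 
        from numpy.linalg import svd
        Q=P
        for _ in range(5):
            c0=np.median(Q,0) if _==0 else Q.mean(0); nn=svd(Q-Q.mean(0),full_matrices=False)[2][2]; nn*=np.sign(nn[2]); d=(P-Q.mean(0))@nn; Q=P[np.abs(d)<.005]
        print(n,r["score"],len(P),len(Q),"n",nn.round(4),"tilt",np.degrees(np.arccos(nn[2])),"yaw",np.degrees(np.arctan2(-nn[1],-nn[0])),"cen",Q.mean(0).round(4))
        ex=np.array([-nn[0],-nn[1],0]); ex/=np.linalg.norm(ex); ey=np.cross(nn,ex); ey/=np.linalg.norm(ey); ex=np.cross(ey,nn)
        q=np.c_[(Q-Q.mean(0))@ex,(Q-Q.mean(0))@ey].astype(np.float32); rr=cv2.minAreaRect(q); print(rr)
        cc=Q.mean(0)+ex*rr[0][0]+ey*rr[0][1]; print("rect centre",cc.round(4))
E
```

```text
large_cup (array([4.683e-01, 4.600e-03, 4.000e-04]), [('w0', 1.1), ('w1', 0.7), ('w3', 1.9), ('s1', 4.2), ('c1', 2.3)])
medium_cup (array([ 0.4922, -0.1511,  0.002 ]), [('w0', 2.1), ('w1', 2.7), ('w2', 0.7), ('w3', 0.8), ('s1', 1.4), ('c1', 2.8)])
small_cup (array([ 0.4608, -0.3017, -0.0044]), [('w0', 2.1), ('w1', 0.9), ('w2', 1.4), ('w3', 0.1), ('s1', 1.5), ('c1', 1.1)])
large_eye (array([0.5658, 0.0131, 0.0422]), [('w1', 1.2), ('w2', 0.9), ('w3', 1.5), ('s1', 1.5), ('c1', 1.7)])
medium_eye (array([ 0.5924, -0.1354,  0.0431]), [('w0', 2.6), ('w1', 3.0), ('w2', 1.3), ('w3', 1.5), ('s1', 1.1), ('c1', 3.8)])
small_eye (array([ 0.5504, -0.3377,  0.0553]), [('w0', 0.4), ('w1', 0.5), ('w2', 0.9), ('s1', 0.8), ('c1', 1.0)])
hook_board (array([0.5865, 0.2389, 0.1036]), [('w2', 0.5), ('w3', 0.4), ('c1', 1.2)])
hook_tip (array([0.551 , 0.2337, 0.1739]), [('w2', 0.5), ('w3', 0.3), ('c1', 1.7)])
nest_home (array([0.5061, 0.2255, 0.0528]), [('w1', 0.8), ('w2', 1.2), ('w3', 0.9), ('c1', 2.8)])
masking_tape (array([ 0.4071,  0.3684, -0.0073]), [('w1', 0.2), ('w2', 0.6), ('s1', 1.7), ('c1', 0.7)])
balm_tin (array([ 0.7062, -0.2287,  0.0019]), [('s1', 2.0), ('c1', 1.6)])
salt_shaker (array([ 0.7462, -0.0347, -0.0074]), [('s1', 2.1), ('c1', 2.0)])
wrist 0.77 10389 9899 n [-0.4872 -0.0958  0.868 ] tilt 29.773313399938804 yaw 11.118526331603546 cen [0.5517 0.2312 0.0828]
((-0.010119304060935974, 6.572157144546509e-05), (0.16801975667476654, 0.1122705340385437), 0.32283344864845276)
rect centre [0.543  0.2296 0.0777]
```

The measurements agree with each other: board yaw is about 11°, its origin is (0.5865, 0.239, 0.105), and the predicted hook tip matches to within 2 mm. I'll pick up the large cup now and check it in the hand.

```bash
cat > job.py <<'E'
from tri import *
a=np.radians(11.1); t=np.radians(30)
ex=np.array([np.cos(a)*np.cos(t),np.sin(a)*np.cos(t),np.sin(t)]); n=np.array([-np.cos(a)*np.sin(t),-np.sin(a)*np.sin(t),np.cos(t)])
ey=np.cross(n,ex); O=np.array([.5865,.2389,.105]); RB=np.c_[ex,-ey,-n]
board=lambda P:np.array([ex,ey,n])@(np.asarray(P)-O)
CUP={"large":((.4683,.0046),(.5658,.0131),.038,0),"medium":((.4922,-.1511),(.5924,-.1354),.048,.003),"small":((.4608,-.3017),(.5504,-.3377),.058,.006)}
def grasp_pose(k):
    c,e,h,_=CUP[k]; c,e=np.array(c),np.array(e); d=(e-c)/np.linalg.norm(e-c)
    m=(c+e)/2-d*.048; g=m+d*.056           # midpoint of the two measurements is the steadiest
    R=np.array([[d[0],d[1],0],[d[1],-d[0],0],[0,0,-1.]])
    return np.r_[g,h-.005-.0045+.022],R,m
def pick(k):
    g,R,_=grasp_pose(k)
    robot.move_gripper(.6)
    robot.reach(g+[0,0,.09],R); robot.servo_line(g,vel=.12)
    robot.move_gripper(0,70)
    print("grip",robot.get_opening(),robot.get_grasp_force(),"tcp",np.array(robot.get_tool_pos())-g)
    robot.servo_line(np.r_[g[:2],.30],vel=.2)
def place_tcp(k,shift=np.zeros(3)):  # shift in board frame, m
    g,_,_=grasp_pose(k); s=np.array(shift)
    return O+ex*(-.096+.056+s[0])+ey*s[1]+n*(g[2]+CUP[k][3]+s[2])
def look(nm,tag,ks=names):
    c=cam(nm); img,dep=robot.capture(nm); dets={k:robot.spot_point(k,nm)[:3] for k in ks}
    save(tag+".png",img); return dict(tag=tag,c=c,img=img,dep=dep,dets=dets)
E
python3 - <<'E'
from job import *
for k in CUP:
    p=place_tcp(k)
    print(k,grasp_pose(k)[0].round(4),p.round(4),[None if (q:=robot.inverse_kinematics(x,r)) is None else np.round(q) for x,r in((grasp_pose(k)[0],grasp_pose(k)[1]),(p,RB),(p+.16*n,RB))])
pick("large"); print(robot.get_opening(),robot.get_t())
robot.reach(place_tcp("large")+.16*n,RB)
v=look("wrist","l1",["large_eye","hook_tip","large_cup"])
for k,d in v["dets"].items():
    for r in d: print(k,r["score"],np.array(r["centre"])*[640,400])
p=np.array(robot.get_tool_pos()); 
print("pred eye",proj(v["c"],p+ex*.04-n*(grasp_pose("large")[0][2]-.0355)),"pred tip",proj(v["c"],O+.004*ex+.079*n), robot.get_t())
E
```

```text
large [0.525  0.0095 0.0505] [0.5277 0.2274 0.1287] [array([ -3.,  -3., 100.,  -0.,  83.,  82.]), array([ 23., -22., 112.,  -7.,  61., 104.]), array([ 26., -36., 107.,  -8.,  79., 104.])]
medium [ 0.5502 -0.142   0.0605] [0.5214 0.2261 0.14  ] [array([-18.,   3.,  92.,  -0.,  84.,  63.]), array([ 23., -23., 112.,  -7.,  62., 104.]), array([ 26., -37., 107.,  -8.,  81., 105.])]
small [ 0.513  -0.3227  0.0705] [0.515  0.2249 0.1513] [array([-35.,   8.,  86.,  -0.,  86.,  77.]), array([ 24., -25., 112.,  -7.,  64., 104.]), array([ 27., -37., 106.,  -8.,  82., 105.])]
grip 0.13147530169963564 68.32533001899719 tcp [ 4.84671286e-04 -4.53981518e-05  8.99529042e-04]
0.13704599318205632 13.1
hook_tip 0.71 [318.016 148.52 ]
hook_tip 0.64 [580.416 289.32 ]
large_cup 0.61 [313.92 308.68]
pred eye [[321.11774059 185.51221172]] pred tip [[317.64298642 147.22527947]] 14.175
```

View pics/l1.png

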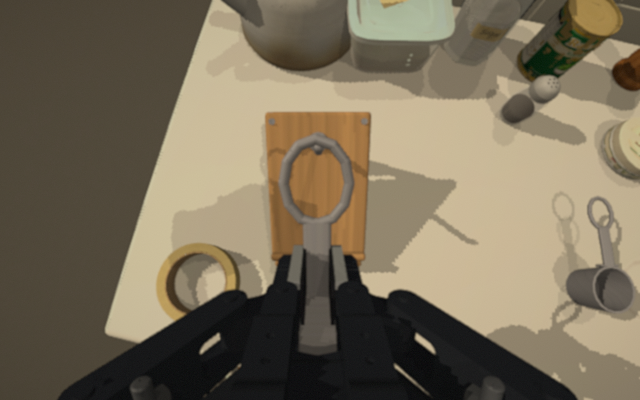

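The picture shows the eye of the held cup centred near (316,181), about 2 mm from the prediction. The hook tip at (318,148) matches its prediction. Descending now.

```bash
cat >> job.py <<'E'
def lower(k,shift=np.zeros(3),near=.012,over=.004):
    p=place_tcp(k,shift)
    for d,v in ((.06,.15),(near,.10)):
        if robot.servo_line(p+d*n,RB,vel=v,force_limit=12): print("EARLY contact",d,((np.array(robot.get_tool_pos())-p)@n)); return False
    hit=robot.servo_line(p-over*n,RB,vel=.02,force_limit=4)
    r=np.array(robot.get_tool_pos())-p
    print("hit",hit,"residual board xyz",np.array([ex,ey,n])@r,robot.get_ft_force(),robot.get_t()); return hit
def release():
    robot.move_gripper(.45); q=np.array(robot.get_tool_pos()); robot.servo_line(q+.05*n,vel=.12); robot.servo_line(q+.16*n,vel=.25)
E
python3 - <<'E'
from job import *
print(lower("large"))
E
```

```text
hit True residual board xyz [ 1.43046204e-04 -2.24843438e-06 -6.34932554e-04] [-1.1834932  -0.66856856  5.42630663] 16.25
True
```

Run:
```python
from job import *
release(); print(robot.get_t())
v=look("wrist","l2",["large_eye","large_cup","hook_tip"])
for k,d in v["dets"].items():
    for r in d: print(k,r["score"],np.array(r["centre"])*[640,400])
print("pred origin",proj(v["c"],O-.096*ex),"eye",proj(v["c"],O+.0355*n),proj(v["c"],O-.01*ex+.0355*n), robot.get_tool_pos())
c,dep,img=v["c"],v["dep"],v["img"]
P,uv=cloud(c,dep,np.ones(dep.shape,bool)); b=(P-O)@np.array([ex,ey,n]).T
s=(abs(b[:,1])<.05)&(b[:,0]<-.04)&(b[:,0]>-.16)&(abs(b[:,2]-.038)<.002); print("rim pts",s.sum(),b[s].min(0),b[s].max(0),cv2.minEnclosingCircle(b[s][:,:2].astype(np.float32)) if s.sum()>5 else 0)
```

```text
17.7833
large_eye 0.81 [316.224 142.   ]
hook_tip 0.89 [316.608 143.12 ]
pred origin [[317.68350305 221.76715496]] eye [[317.97828957 142.93532653]] [[317.95883375 153.25900936]] [0.44873019 0.21150179 0.26198686]
rim pts 536 [-0.13664715 -0.03759765  0.03600217] [-0.04051892  0.03724303  0.03866097] ((-0.08864771574735641, -7.193802593974397e-05), 0.04832392558455467)
```

View pics/l2.png

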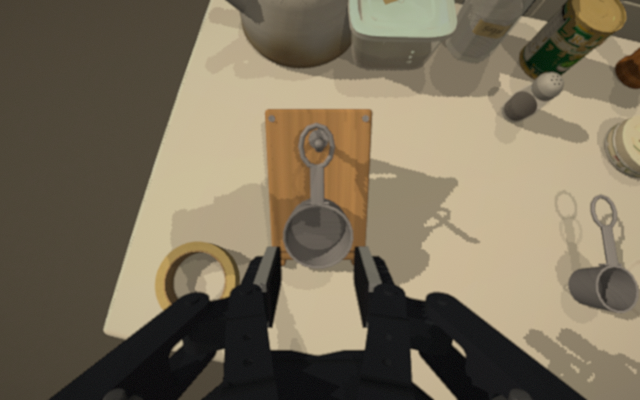

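The large cup is home: its eye is round the hook at (317,143), it lies flat, and its bowl axis is at about x = -98.6 mm. I'll aim the medium cup there.

```bash
cat >> job.py <<'E'
def inhand(k,tag):
    v=look("wrist",tag,[]); T=np.array(robot.get_tool_pos()); R=np.array(robot.get_tcp_rot())
    P,_=cloud(v["c"],v["dep"],np.ones(v["dep"].shape,bool)); b=(P-T)@R
    z=.022-.0045-.005
    s=(abs(b[:,2]-z)<.006)&(b[:,0]>.013)&(b[:,0]<.09)&(abs(b[:,1])<.03); q=b[s]
    r=q[q[:,0]>.022]
    print(k,"pts",len(q),"end x",np.percentile(r[:,0],99.5),"(want .063) ring y",r[:,1].min(),r[:,1].max(),"z",np.median(r[:,2]),"want",z, "pitch/yaw",np.polyfit(r[:,0],r[:,2],1)[0])
E
python3 - <<'E'
from job import *
pick("medium"); robot.reach(place_tcp("medium")+.16*n,RB); inhand("medium","m1"); print(robot.get_opening(),robot.get_t())
E
```

```text
grip 0.13460930450822584 68.30803871154785 tcp [ 5.01832520e-04 -7.61815817e-05  8.52183853e-04]
medium pts 2769 end x 0.06213445684323165 (want .063) ring y -0.01944271835992904 0.016031239425715237 z 0.014234886809009504 want 0.012499999999999997 pitch/yaw -0.0011608143645475387
0.1343843091975367 23.8333
```

View pics/m1.png

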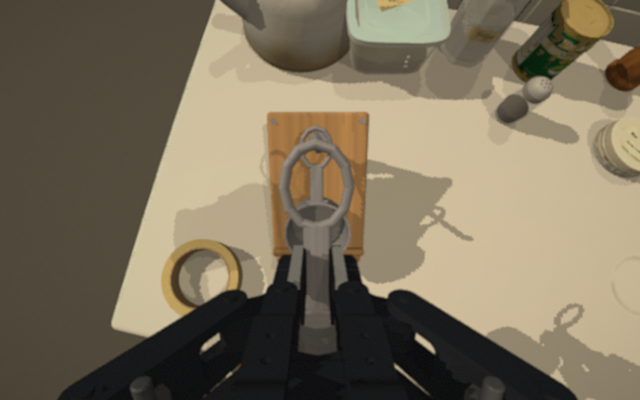

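The medium cup sits square in the grip, with its ring centred near (317,185). Lowering it into the large one.

```bash
cat >> job.py <<'E'
def rim(k,tag,z,r):
    v=look("wrist",tag,[]); P,_=cloud(v["c"],v["dep"],np.ones(v["dep"].shape,bool)); b=(P-O)@np.array([ex,ey,n]).T
    s=(abs(b[:,1])<.05)&(b[:,0]<-.05)&(b[:,0]>-.16)&(abs(b[:,2]-z)<.003); q=b[s]
    if len(q)>5: print(k,"rim low x",q[:,0].min(),"-> axis",q[:,0].min()+r,"y",q[:,1].min(),q[:,1].max(),"z",np.median(q[:,2]),len(q))
    else: print("no rim pts")
E
python3 - <<'E'
from job import *
if lower("medium",[-.002,0,0]):
    release(); rim("medium","m2",.051,.029); rim("large","m3",.038,.038); print(robot.get_t())
E
```

```text
hit True residual board xyz [ 2.69467037e-04 -3.05707482e-06 -8.34753382e-04] [-0.65639287  0.27145429  4.38752407] 25.9167
medium rim low x -0.13365211393471724 -> axis -0.10465211393471724 y -0.028117491163990135 0.028817832374177572 z 0.04921879908717487 742
large rim low x -0.13046883123983516 -> axis -0.09246883123983515 y -0.03719110043357318 0.0372073792469731 z 0.036480433276985066 582
27.55
```

Run:
```python
from job import *
c=cam("wrist"); im=cv2.imread("pics/m2.png"); pts=proj(c,O-.1*ex+.04*n)[0]
S=5; x0,y0=int(pts[0])-70,int(pts[1])-100; cr=cv2.resize(im[y0:y0+115,x0:x0+140],None,fx=S,fy=S,interpolation=cv2.INTER_CUBIC)
th=np.linspace(0,2*np.pi,90)
def circ(x,r,z,col):
    p=proj(c,O+ex*(x+r*np.cos(th))[:,None]+ey*(r*np.sin(th))[:,None]+n*z); cv2.polylines(cr,[((p-[x0,y0])*S).astype(np.int32)],True,col,1)
circ(-.0986,.038,.038,(0,255,0)); circ(-.1046,.029,.051,(0,0,255)); circ(-.0986,.029,.051,(255,0,0))
cv2.imwrite("pics/m2o.png",cr); print(cr.shape)
```

```text
(575, 700, 3)
```

View pics/m2o.png

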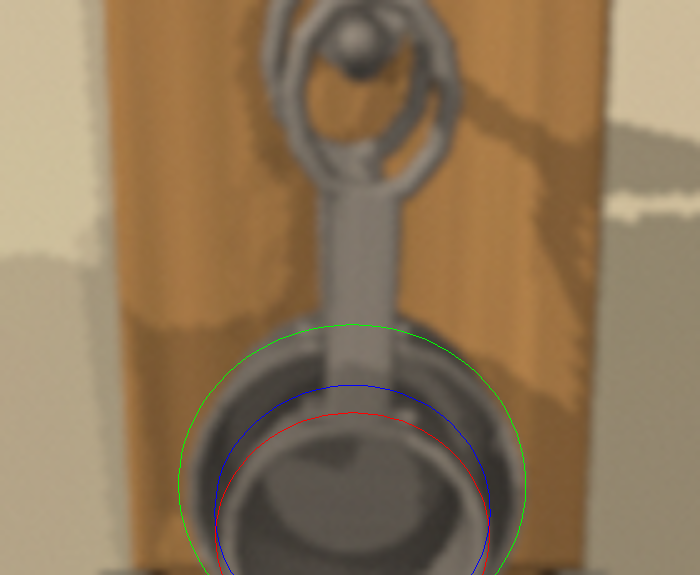

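The overlay shows the medium cup nested and resting against the large bowl's lower wall, with its axis at about x = -104.6 mm (red circle fits). Both eyes are round the hook at about (355,50) in the crop. I'll aim the small cup at x = -104 mm.

Run:
```python
from job import *
pick("small"); robot.reach(place_tcp("small",[-.008,0,0])+.16*n,RB); inhand("small","s_1"); print(robot.get_opening(),robot.get_t())
```

```text
grip 0.12921367115308124 68.41127157211304 tcp [ 0.00048926 -0.00031982  0.00088497]
small pts 2707 end x 0.06138003269168302 (want .063) ring y -0.018830268039151964 0.01671264056378622 z 0.014309354495648064 want 0.012499999999999997 pitch/yaw -0.0002695955822947736
0.13272143113874152 34.4583
```

View pics/s_1.png

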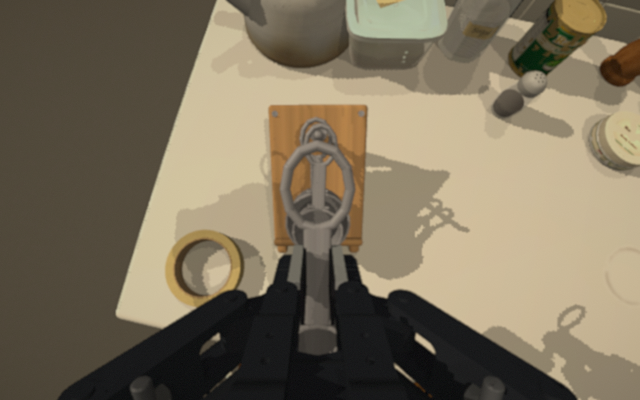

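The small cup is held square, with its ring at about (318,187). Lowering it.

Run:
```python
from job import *
if lower("small",[-.0072,0,0]):
    release(); q=np.array(robot.get_tool_pos()); v=look("wrist","f1",[])
    robot.servo_line(q+[-.05,-.05,.05],vel=.2); 
    s,_=robot.capture("scene"); d,_=robot.capture("side"); f=cv2.imread("pics/f1.png")
    A=cv2.resize(f[90:270,220:420],(400,360),interpolation=cv2.INTER_CUBIC); 
    c=cam("scene"); u=proj(c,O-.05*ex+.04*n)[0].astype(int); B=cv2.resize(s[u[1]-36:u[1]+36,u[0]-40:u[0]+40],(400,360),interpolation=cv2.INTER_CUBIC)[:,:,::-1]
    cv2.imwrite("pics/f2.png",np.hstack([A,B]))
print(robot.get_t())
```

```text
hit True residual board xyz [ 1.95767400e-04 -7.09168927e-06 -9.47653295e-04] [-0.27785881 -0.0304974   4.8465484 ] 36.5417
38.8
```

View pics/f2.png

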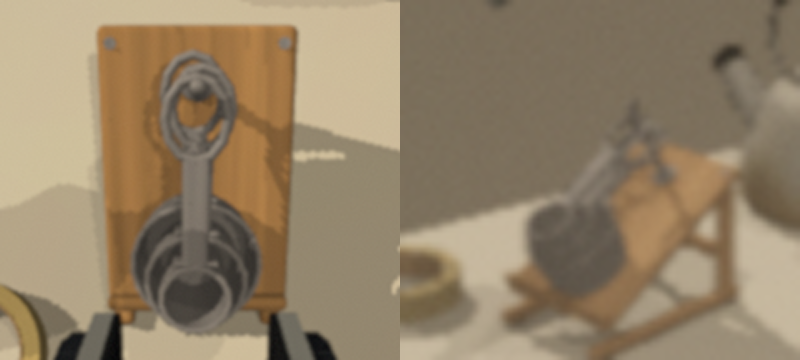

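All three are nested with parallel handles and the hook through every eye: (198,90) in the left tile, (635,110) in the right. I'll do one numeric check of the small handle's height, then hand in.

Run:
```python
from job import *
v=look("wrist","f3",[]); P,_=cloud(v["c"],v["dep"],np.ones(v["dep"].shape,bool)); b=(P-O)@np.array([ex,ey,n]).T
s=(abs(b[:,1])<.004)&(b[:,0]>-.07)&(b[:,0]<-.035)&(b[:,2]>.03); f=np.polyfit(b[s][:,0],b[s][:,2],1); z=np.median(b[s][:,2])
print("strip top z",z,"want .064; slope",f[0],s.sum())
if abs(z-.064)<.004 and abs(f[0])<.08: robot.close_job(); print("closed",robot.get_t())
```

```text
strip top z 0.33353938330454125 want .064; slope -10.485752945062298 503
```

Run:
```python
from job import *
v=look("wrist","f4",[]); P,_=cloud(v["c"],v["dep"],np.ones(v["dep"].shape,bool)); b=(P-O)@np.array([ex,ey,n]).T
s=(abs(b[:,1])<.005)&(b[:,0]>-.07)&(b[:,0]<-.035)&(b[:,2]>.03)&(b[:,2]<.1)
print(s.sum()); f=np.polyfit(b[s][:,0],b[s][:,2],1); z=np.median(b[s][:,2]); print("strip top z",z,"slope",f[0])
if abs(z-.064)<.004 and abs(f[0])<.1: robot.close_job(); print("closed",robot.get_t())
```

```text
237
strip top z 0.061985414440284006 slope -0.00830963311897922
the job is handed in; nothing more can be done
the job is handed in; nothing more can be done
```

The large, medium and small cups are nested in that order on the stand, with every eye over the hook. Each was lowered to contact and released, the bystanders and the purple cup were never approached, and the job was handed in at about 39 s.

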